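# Pin back the belt tensioner of the sample loader

### The job

The loader's belt drive is on the bench waiting for its new belt. Put the red-handled locking pin from the stand down through the brass bush of the yellow sprung tensioner arm, then swing the arm by the pin against its spring until you feel the pin drop into the hole of the dark index plate underneath, and press it gently home so that its collar sits on the bush and the arm stays locked back when you let go. Never force the pin, and leave everything else on the bench where it is.

Things in the scene. Friction and masses are not known exactly. Their poses are not given: they have to be found in the camera images.
- drive: Belt drive, fixed: aluminium plate 200 (x) by 260 mm (y), top 54 mm above the bench on four posts. Nothing on it is higher than 104 mm. Origin on the bench under the plate's centre, z up. Under the bush's path lies the dark index plate, 12 mm thick, top 66 mm above the bench, with one 9.4 mm through hole 55 mm from the arm's pivot: seen beside the arm from above, but not measured.
- pin: Locking pin, about 60 g, at first upright in its hole in the stand, collar on the stand's top. Origin at the shank's lower end, z up the pin. Oiled steel shank 8 mm diameter, 36 mm long, its last 3 mm coned to 4.8 mm. Collar 24 mm diameter from z = 36 to 40 mm. Red handle bar from z = 40 to 62 mm, 38 mm long along x, 14 mm thick along y.
- pin_grip (a point): Middle of the pin's red handle bar, 51 mm above the pin's lower end; axes as pin. Grip the bar across its y.
- stand: Grey service stand, fixed: block 130 mm (x) by 54 mm (y), 44 mm high, origin under its centre; the pin stands at its x = -40 mm, a blue hex driver (top 98 mm above the bench) at its x = +42 mm, in loose holes 40 mm deep.
- bush (a point): Centre of the upper mouth of the brass bush, 92 mm above the bench, z up; moves with the arm. Upright tube 26 mm outside, 24 mm long, bored 9.2 mm right through, countersunk to 19 mm in its top 6 mm; its lower end is 2 mm above the index plate. A pin put in lands on that plate with its collar 10 mm above the bush; over the index hole it drops until the collar rests on the bush.
- pivot (a point): Point on the upright axis about which the tensioner arm turns, 92 mm above the bench, 55 mm from the bush's axis.
- tensioner (a joint): Angle of the tensioner arm, rad: 0 at rest on its stop, growing anticlockwise seen from above (far stop 1.15). The spring always drives it back to 0: at the bush it takes 3 N sideways to start it, 7 N at 1.0 rad. The bush comes over the index hole somewhere between 0.30 and 1.00 rad; this differs from drive to drive and must be found by feel.
- wheel_top (a point): Top of the toothed tension wheel (37 mm over its flanges, 14 mm high) that spins freely on the arm's other lug, 60 mm from the pivot, its top 90 mm above the bench.
- hex_driver: Bystander: blue hex driver, 20 mm diameter, standing in the stand. Origin at its lower end.
- spare_wheel: Bystander: spare tension wheel lying flat beside the stand, 37 mm diameter, 14 mm high. Origin under its centre.
- screw_dish: Bystander: blue dish of screws, 85 by 60 by 22 mm, beside the stand. Origin under its centre.
- tips_pink: Bystander: pink pipette tip box, 120 by 84 by 65 mm, at the left. Origin under its centre.
- tips_teal: Bystander: teal pipette tip box, 120 by 84 by 65 mm, at the right. Origin under its centre.
- tube_rack: Bystander: wire test tube rack, 70 by 180 mm, tubes to 106 mm, at the far side. Origin under its centre.
- beaker: Bystander: glass beaker, 68 mm diameter, 90 mm high, at the far side. Origin under its centre.

How it is judged (in metres and radians):
On the way, in this order (a step that is already met when the one before it is completed fails the run):
1. the pin is down through the bush of the arm, before the arm is swung back (horizontal distance between pin and bush below 0.005 m and z of pin in the frame of bush below -0.017 m and angle between pin's own z axis and vertical below 0.15 rad and value of joint tensioner below 0.2 rad), for 0.2 s.
2. the arm is swung back past 0.22 rad with the pin in its bush (horizontal distance between pin and bush below 0.005 m and z of pin in the frame of bush below -0.017 m and angle between pin's own z axis and vertical below 0.15 rad and value of joint tensioner above 0.22 rad), for 0.1 s.
At the end, for the whole second after the job is handed in: The pin is home in the index hole: its lower end at least 33.5 mm below the bush's mouth (collar within 2.5 mm of the bush) and within 4 mm of its axis, pin upright within 0.12 rad; the arm is held back by it at 0.24 to 1.06 rad and is still; the pin is released and at rest (horizontal distance between pin and bush below 0.004 m and z of pin in the frame of bush below -0.0335 m and angle between pin's own z axis and vertical below 0.12 rad and value of joint tensioner between 0.24 and 1.06 rad and velocity of joint tensioner between -0.05 and 0.05 rad/s and linear speed of pin below 0.02 m/s); the robot touches nothing.
It fails at once if the pin is forced: more than 35 N between it and the drive (bush, arm and index plate together) (contact force between pin and drive above 35 N).
It fails at once if a bystander is moved by more than 20 mm (distance of any of hex_driver, spare_wheel, screw_dish, tips_pink, tips_teal, tube_rack, beaker from where it was at the start of the episode above 0.02 m).
It also fails if it takes over 72 s, if anything falls off the work surface, if the arm or the gripper's body presses on something with over 40 N, if the wrist force passes 120 N, or if a joint passes its speed limit or range.

### The arm

A 7-joint arm with a two-finger parallel gripper is mounted at the origin on the work surface. World frame = base frame: x ahead of the robot, y to its left, z up, the work surface at z = 0. Lengths are in m, angles in degrees, forces in N, time in s.
With the tool pointing down it reaches from about 0.425 to 0.875 m from the base axis. Payload 4.7 kg.
Tool frame: the origin (TCP) lies midway between the tips of the shut fingers; the grasp point (between the pads) lies 19 mm behind it (env.grip_point_offset is the distance from the TCP to the grasp point, in m); z points along the fingers, y is the line along which they close (so a half turn about z gives the same grasp; the last joint's range is limited). The gripper opens to 87 mm and grips with 3 to 60 N. Pads are 19 mm wide; open, the fingers measure 117 mm over their backs; the gripper's body (75 mm by 190 mm) begins 51 mm behind the grasp point.
Start: joints at [-67.202, 18.392, -4.016, 83.108, 1.295, 78.541, -3.26], TCP at [0.243, 0.603, 0.223] pointing down, gripper open.
Joint ranges: [-163.93, 163.93], [-17.29, 119.83], [-79.2, 71.16], [3.27, 140.29], [-89.18, 269.18], [5.43, 117.66], [-154.24, 154.24]. Speed limits (degrees/s): [147.25, 147.25, 180, 180, 180, 180, 180].

### API

Orientations are given as [roll, pitch, yaw] about the fixed x, y, z axes, in that order (R = Rz(yaw) Ry(pitch) Rx(roll)).
In Python, from cell import env gives the robot as it stands.
- The arm moves only by the shell command python3 -m jog 'ROWS' [FORCE]. ROWS is JSON, a list of rows, each a list of 7 numbers: the shift along the tool's x, y, z in m, then the turn, a rotation vector about the tool's x, y, z in rad, then the finger opening in m, from 0 to 0.087. A call has 1 to 12 rows; each row shifts and turns the commanded pose from where the row before left it, along the tool's axes as they then stand; what a row does not reach is not made up. A row lasts 1/12 s, in which the tool goes at most 41.7 mm and 7.16 degrees, less where a joint would pass 70% of its speed; a pose out of reach is approached as far as the arm can. A call is refused whole if a number of a shift passes 0.0417 or a number of a turn 0.125, either way. A call with a gripper value outside its range is refused whole. The fingers move at their own pace and stop on an object; FORCE is the grip in N (left out, the last holds). Time passes only in rows, so rows that do not move let the fingers close. It gives the time, the measured TCP pose, the force, the opening and the grip force at its end, in the units of the state.
- env.get_obs(): the state, without advancing time (a new reading comes with each control period).
- env.read_camera(name): name is "side" or "top" or "wrist"; returns the picture (400x640x3 uint8, blue, green, red); there is no depth.
- env.get_calibration(name): a dict with "fov_y" (degrees; the focal length in pixels is half the picture's height over the tangent of half this angle, whatever the lens; pixels are square), "cx", "cy" (the principal point, pixels), "pose" (4x4, takes a point from camera to world coordinates). Camera axes: x right, y up, looking along -z (the intrinsics and any distortion apply to the point x, -y, -z); pixel columns grow to the right and rows downward; lengths in m; the calibration is good to about 2 mm. A picture is of the moment at which its call begins: read the wrist's pose just before it. get_calibration takes no time and is no camera call; for the wrist camera it gives the pose at the moment of the call.
- env.sign_off(): hands the job in; it is judged then, once.
The state is a dict: "time_s": time; "qpos": joint angles; "joint_velocities": joint speeds; "effort": joint torques, N m; "tool_pos": TCP position; "tool_rot": TCP orientation; "force": force on the tool from outside, world axes, zero at the start; "wrist_torque": the same for the moment, N m; "grip_width": finger opening in m; "grasp_force": force on a finger pad.
Only numpy, scipy, OpenCV 4.12 (cv2) and the standard library are available. Lean on these libraries where they do the work, as an engineer would, in place of code of your own. Each camera call takes 0.05 s, during which the arm holds its last target. There are 200 camera calls.

## Working session

There is one attempt and no reset: what is moved stays moved. The work goes in short steps, Python scripts to look and compute and a shell command to move; the robot and the scene stay as the last step left them, time stands still between calls to the robot, and variables do not carry over. Pictures are saved under pics/ and viewed, at most 10 in all, crops included, and the job is handed in when it is done.

```bash
mkdir -p pics
python3 - <<'E'
from cell import env
import cv2,numpy as np
for n in ["top","side"]:
    im=env.read_camera(n); cv2.imwrite(f"pics/{n}0.png",im)
    c=env.get_calibration(n); print(n,c)
c=env.get_calibration("wrist");print(c)
o=env.get_obs();print({k:np.round(v,3) for k,v in o.items()})
E
```

```text
top {'fov_y': 44.409726737859046, 'cx': 315.92232052430165, 'cy': 207.14602683717885, 'pose': array([[ 0.02171578,  0.99770839, -0.06408119,  0.5193214 ],
       [-0.99974772,  0.02203857,  0.00433468,  0.02365253],
       [ 0.00573701,  0.06397089,  0.99793527,  1.63206374],
       [ 0.        ,  0.        ,  0.        ,  1.        ]])}
side {'fov_y': 43.6863192257596, 'cx': 324.7428019193833, 'cy': 190.47193561023306, 'pose': array([[ 0.87079587,  0.33817562, -0.35686384,  0.04858716],
       [-0.49127378,  0.57032941, -0.65831181, -1.0501601 ],
       [-0.01909506,  0.74857305,  0.66277731,  1.14533948],
       [ 0.        ,  0.        ,  0.        ,  1.        ]])}
{'fov_y': 63.023114002694356, 'cx': 321.2881785330382, 'cy': 198.779113309389, 'pose': array([[ 0.3751471 , -0.88866209, -0.26371263,  0.17029814],
       [ 0.92696282,  0.35898687,  0.10894202,  0.6310593 ],
       [-0.00214327, -0.28532109,  0.95842959,  0.38454738],
       [ 0.        ,  0.        ,  0.        ,  1.        ]])}
{'time_s': np.float64(0.1), 'qpos': array([-67.204,  18.437,  -4.016,  83.167,   1.295,  78.543,  -3.261]), 'joint_velocities': array([-0.12 , -0.083,  0.041, -0.182,  0.032, -0.212, -0.002]), 'effort': array([-0.0000e+00, -4.9257e+01, -4.0600e-01, -3.1340e+01, -6.4000e-02,
        3.9000e-02,  0.0000e+00]), 'tool_pos': array([0.243, 0.602, 0.222]), 'tool_rot': array([-1.79898e+02,  5.00000e-03,  1.58014e+02]), 'force': array([ 0.525, -0.376, -0.032]), 'wrist_torque': array([-0.005,  0.001,  0.013]), 'grasp_force': np.float64(0.0), 'grip_width': np.float64(0.087)}
```

View pics/top0.png

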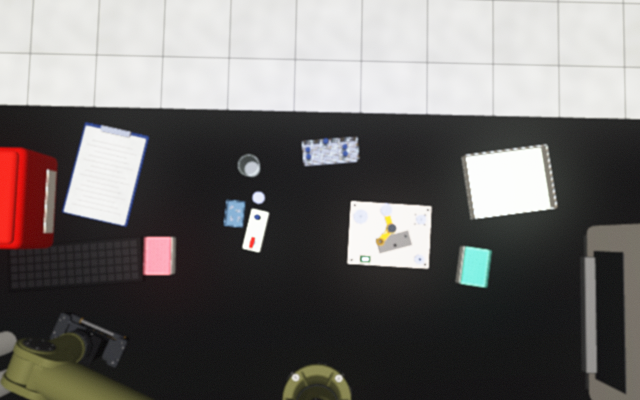

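View pics/side0.png

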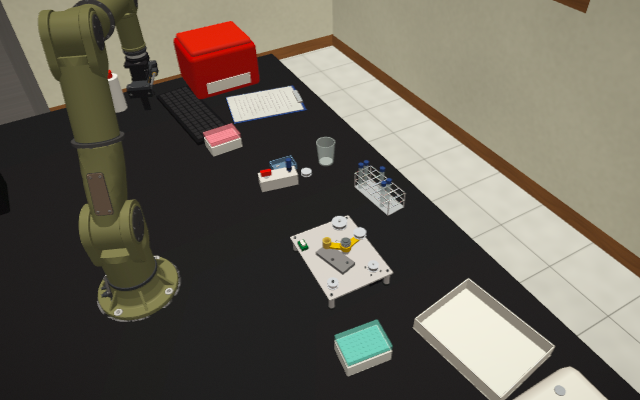

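```bash
cat > h.py <<'E'
from cell import env
import cv2,numpy as np
def cal(n):
    c=env.get_calibration(n); f=200/np.tan(np.radians(c["fov_y"])/2); return f,c["cx"],c["cy"],np.array(c["pose"])
def ray(c,u,v):
    f,cx,cy,T=c; d=T[:3,:3]@np.array([(u-cx)/f,-(v-cy)/f,-1.]); return T[:3,3],d
def atz(c,u,v,z):
    o,d=ray(c,u,v); return o+d*(z-o[2])/d[2]
def proj(c,p):
    f,cx,cy,T=c; q=T[:3,:3].T@(np.array(p)-T[:3,3]); return np.array([cx-f*q[0]/q[2],cy+f*q[1]/q[2]])
def tri(*rs):
    A=np.zeros((3,3));b=np.zeros(3)
    for o,d in rs:
        d=d/np.linalg.norm(d);P=np.eye(3)-np.outer(d,d);A+=P;b+=P@o
    p=np.linalg.solve(A,b); e=[np.linalg.norm(np.cross(p-o,d/np.linalg.norm(d)))*1e3 for o,d in rs]
    return p,np.round(e,1)
E
python3 - <<'E'
from h import *
t=cv2.imread("pics/top0.png");s=cv2.imread("pics/side0.png")
a=cv2.resize(t[190:280,215:275],None,fx=4.4,fy=4.4,interpolation=2); b=cv2.resize(t[190:280,340:440],None,fx=4.4,fy=4.4,interpolation=2)
r1=np.hstack([a,b]); 
c=cv2.resize(s[150:200,250:320],None,fx=4,fy=4,interpolation=2); d=cv2.resize(s[210:310,285:400],None,fx=2,fy=2,interpolation=2)
r2=np.zeros((200,r1.shape[1],3),np.uint8); r2[:,:280]=c; r2[:,290:520]=d
cv2.imwrite("pics/c1.png",np.vstack([r1,r2])); print(r1.shape)
T=cal("top")
for n,u,v,z in [("pin",252,243,.106),("driver",257,217,.098),("bush",380,240,.092),("piv",391,228,.092),("wheel",388,218,.09),("drive",390,235,.054),("teal",474,267,.065)]: print(n,atz(T,u,v,z).round(3))
print(tri(ray(T,252,243),ray(cal("side"),266,173)), np.linalg.inv(np.block([[np.eye(4)]]))[0,0])
E
```

```text
(396, 704, 3)
pin [0.501 0.213 0.106]
driver [0.583 0.201 0.098]
bush [ 0.519 -0.186  0.092]
piv [ 0.558 -0.22   0.092]
wheel [ 0.589 -0.211  0.09 ]
drive [ 0.536 -0.224  0.054]
teal [ 0.44  -0.491  0.065]
(array([0.50380418, 0.2182151 , 0.05364116]), array([3.2, 3.2])) 1.0
```

View pics/c1.png

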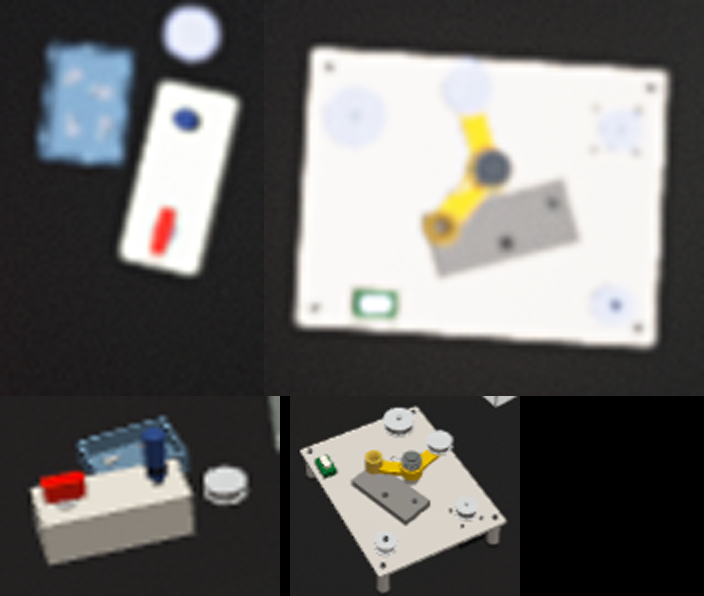

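```bash
python3 -m jog '[[-0.0319,-0.0217,0.004,0,0,-0.012,0.087],[-0.0319,-0.0217,0.004,0,0,-0.012,0.087],[-0.0319,-0.0217,0.004,0,0,-0.012,0.087],[-0.0319,-0.0217,0.004,0,0,-0.012,0.087],[-0.0319,-0.0217,0.004,0,0,-0.012,0.087],[-0.0319,-0.0217,0.004,0,0,-0.012,0.087],[-0.0319,-0.0217,0.004,0,0,-0.012,0.087],[-0.0319,-0.0217,0.004,0,0,-0.012,0.087],[-0.0319,-0.0217,0.004,0,0,-0.012,0.087],[-0.0319,-0.0217,0.004,0,0,-0.012,0.087],[-0.0319,-0.0217,0.004,0,0,-0.012,0.087],[0,0,0,0,0,0,0.06]]' 10
python3 - <<'E'
from h import *
import pickle
c=cal("wrist"); im=env.read_camera("wrist"); cv2.imwrite("pics/w1.png",im); pickle.dump(c,open("w1.pkl","wb"))
print(env.get_obs()["tool_pos"],env.get_obs()["tool_rot"])
E
```

```text
time_s: 1.1
tool_pos: [0.5051, 0.2553, 0.1775]
tool_rot: [-179.7, 0.2, 164.9]
force: [0.9, -1.4, 0.1]
grip_width: 0.0844
grasp_force: 0.0
[0.50261415 0.25948656 0.17775867] [-1.79847069e+02  4.32610192e-02  1.65049756e+02]
```

View pics/w1.png

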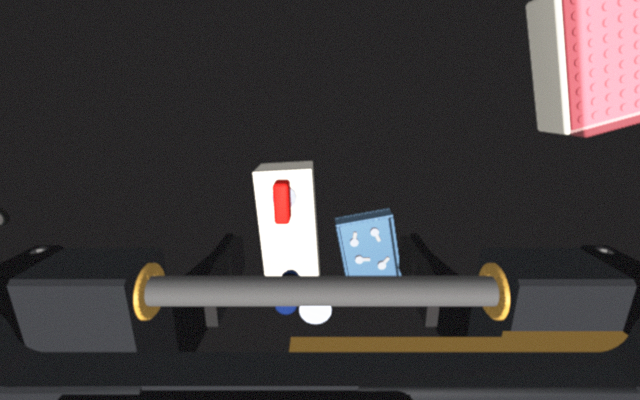

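```bash
cat >> h.py <<'E'
def red(im):
    h=cv2.cvtColor(im,cv2.COLOR_BGR2HSV); m=((h[...,0]<6)|(h[...,0]>174))&(h[...,1]>200)&(h[...,2]>60)
    n,l,st,ce=cv2.connectedComponentsWithStats(m.astype(np.uint8)); k=1+np.argmax(st[1:,4]); ys,xs=np.where(l==k)
    return xs,ys,cv2.minAreaRect(np.c_[xs,ys].astype(np.float32)),h[ys,xs,2]
E
python3 - <<'E'
from h import *
import pickle
c=pickle.load(open("w1.pkl","rb")); im=cv2.imread("pics/w1.png")
xs,ys,r,v=red(im); print(r,len(xs),np.percentile(v,[5,50,95]))
m=v>0.85*v.max(); rr=cv2.minAreaRect(np.c_[xs,ys][m].astype(np.float32)); print(rr,m.sum())
for q in (r,rr): print(atz(c,*q[0],.07).round(4),[atz(c,*p,.07).round(4)[:2] for p in cv2.boxPoints(q)])
print("stand edge L", atz(c,254,174,.044),atz(c,264,270,.044),"R",atz(c,313,163,.044),atz(c,319,270,.044))
y=int(ys.mean()); print(im[y,268:298])
E
```

```text
((286.6338806152344, 198.45835876464844), (38.88759994506836, 13.529762268066406), 67.01127624511719) 115 [145.  232.  254.3]
((286.2253112792969, 199.4953155517578), (37.297508239746094, 11.967562675476074), 67.01129150390625) 66
[0.4989 0.2243 0.07  ] [array([0.4828, 0.2169]), array([0.4812, 0.2285]), array([0.5154, 0.232 ]), array([0.5173, 0.22  ])]
[0.4997 0.2237 0.07  ] [array([0.4842, 0.217 ]), array([0.4827, 0.2273]), array([0.5157, 0.2306]), array([0.5173, 0.22  ])]
stand edge L [0.47507596 0.19700483 0.044     ] [0.57233264 0.17504944 0.044     ] R [0.47940538 0.25266499 0.044     ] [0.58679484 0.22904795 0.044     ]
[[255 255 255]
 [255 255 255]
 [255 255 255]
 [255 255 255]
 [229 237 252]
 [112 120 253]
 [ 54  64 255]
 [ 64  74 255]
 [ 72  79 255]
 [ 71  84 255]
 [ 73  81 255]
 [ 79  89 255]
 [ 76  87 255]
 [ 84  93 255]
 [ 82  94 255]
 [ 84  95 255]
 [ 77  89 255]
 [ 77  87 255]
 [ 61  68 255]
 [ 42  52 251]
 [ 33  39 205]
 [ 81  76 159]
 [187 170 192]
 [253 245 240]
 [253 248 244]
 [250 244 241]
 [243 240 238]
 [248 251 252]
 [255 255 255]
 [255 255 255]]
```

```bash
sed -i 's/>200)&(h\[...,2\]>60)/>110)\&(h[...,2]>235)/; s/h\[...,0\]>174/h[...,0]>172/' h.py; python3 -m jog '[[-0.0035,-0.02,0.014,0,0,-0.02,0.05],[-0.0035,-0.02,0.014,0,0,-0.022,0.05],[0,0,0,0,0,0,0.05],[0,0,0,0,0,0,0.05],[0,0,0,0,0,0,0.05]]'
python3 - <<'E'
from h import *
import pickle
c2=cal("wrist"); im2=env.read_camera("wrist"); cv2.imwrite("pics/w2.png",im2); pickle.dump(c2,open("w2.pkl","wb"))
c1=pickle.load(open("w1.pkl","rb")); R=[]
for c,im in ((c1,cv2.imread("pics/w1.png")),(c2,im2)):
    xs,ys,r,v=red(im); print(np.round(r[0],1),np.round(r[1],1),r[2],[atz(c,*p,.07).round(4)[:2] for p in cv2.boxPoints(r)],atz(c,*r[0],.07)); R.append(ray(c,*r[0]))
print(tri(*R)); o=env.get_obs(); print(o["tool_pos"],o["tool_rot"],o["grip_width"])
cv2.imwrite("pics/w2c.png",cv2.resize(im2[130:320,200:440],None,fx=3,fy=3,interpolation=2))
E
```

```text
time_s: 1.57
tool_pos: [0.4967, 0.2261, 0.1508]
tool_rot: [179.9, -0.0, 168.0]
force: [-0.1, 0.0, 0.4]
grip_width: 0.0532
grasp_force: 0.0
[573.7  63.7] [128.3  10.7] 86.42366790771484 [array([0.4071, 0.4638]), array([0.4087, 0.4713]), array([0.5039, 0.4733]), array([0.5022, 0.465 ])] [0.45294379 0.46831228 0.07      ]
[313.5 213.3] [15.3 44. ] 3.1798300743103027 [array([0.5175, 0.207 ]), array([0.4821, 0.217 ]), array([0.4852, 0.2284]), array([0.5208, 0.2189])] [0.50101477 0.21794732 0.07      ]
(array([0.41427607, 0.24973469, 0.36848466]), array([12.7, 12.7]))
[0.49699776 0.2263881  0.15113718] [1.79919338e+02 2.51836471e-02 1.68086482e+02] 0.052531241223814425
```

View pics/w2c.png

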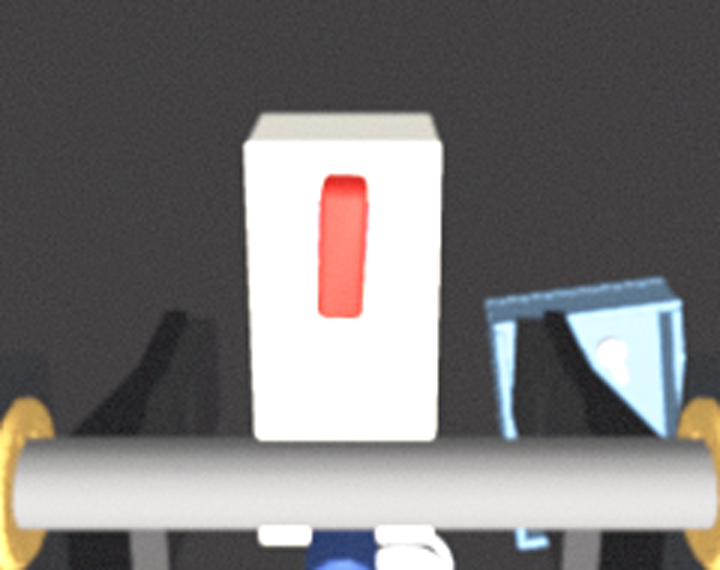

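Run:
```python
from h import *
import pickle
c1=pickle.load(open("w1.pkl","rb"));c2=pickle.load(open("w2.pkl","rb"))
P=[atz(c2,200+u/3,130+v/3,.07)[:2] for u,v in [(322,190),(367,190),(319,316),(362,316)]]
print(np.round(P,4),np.mean(P,0)); d=(P[2]+P[3]-P[0]-P[1]); print("yaw",np.degrees(np.arctan2(d[1],d[0])))
print(tri(ray(c1,280.7,201.5),ray(c2,314,214.3)),tri(ray(cal("top"),215+163/4.4,190+232/4.4),ray(c2,314,214.3)),tri(ray(cal("side"),250+63/4,150+486/4-99),ray(c2,314,214.3)))
```

```text
[[0.4841 0.2168]
 [0.4865 0.2281]
 [0.5182 0.2082]
 [0.5206 0.2196]] [0.50233777 0.21817526]
yaw -14.06948789576842
(array([0.49984941, 0.21895064, 0.07404832]), array([0.8, 0.8])) (array([0.50205806, 0.21775046, 0.06908836]), array([0.4, 0.4])) (array([0.50633124, 0.21684499, 0.0561564 ]), array([0.3, 0.3]))
```

```bash
python3 -m jog '[[-0.0066,-0.0072,0.01,0,0,0.037,0.05],[0,0,0.03,0,0,0,0.04],[0,0,0.03,0,0,0,0.035],[0,0,0.02,0,0,0,0.032],[0,0,0.007,0,0,0,0.03],[0,0,0.001,0,0,0,0.03],[0,0,0,0,0,0,0.03],[0,0,0,0,0,0,0.03]]' 30
python3 - <<'E'
from h import *
im=env.read_camera("wrist");cv2.imwrite("pics/w3.png",cv2.resize(im[100:400,160:480],None,fx=2,fy=2)); o=env.get_obs(); print(o["tool_pos"],o["tool_rot"],o["force"])
E
```

```text
time_s: 2.28
tool_pos: [0.5034, 0.2168, 0.054]
tool_rot: [179.9, 0.1, 165.8]
force: [-0.3, 0.4, -0.3]
grip_width: 0.0303
grasp_force: 0.0
[0.50349112 0.21678772 0.0542465 ] [1.79874146e+02 1.34187266e-01 1.65849532e+02] [ 0.85990806 -0.84862146  0.7828952 ]
```

View pics/w3.png

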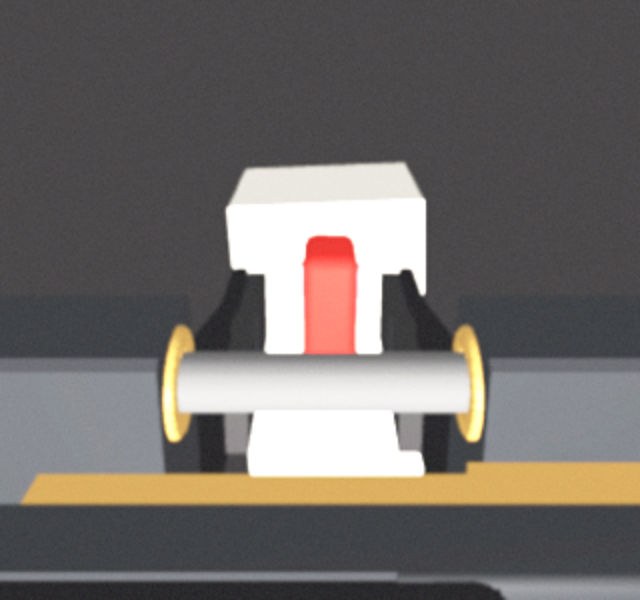

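```bash
python3 -m jog '[[0,0,0,0,0,0,0.02],[0,0,0,0,0,0,0.01],[0,0,0,0,0,0,0.008],[0,0,0,0,0,0,0.008],[0,0,0,0,0,0,0.008],[0,0,0,0,0,0,0.008]]' 30; python3 -m jog '[[0,0,-0.01,0,0,0,0.008],[0,0,-0.02,0,0,0,0.008],[0,0,-0.02,0,0,0,0.008],[0,0,-0.03,0,0,0,0.008],[0,0,-0.03,0,0,0,0.008],[0,0,-0.03,0,0,0,0.008]]'
```

```text
time_s: 2.83
tool_pos: [0.5027, 0.2171, 0.0533]
tool_rot: [179.9, 0.1, 165.9]
force: [0.4, 2.4, 3.3]
grip_width: 0.0136
grasp_force: 30.0
time_s: 3.33
tool_pos: [0.5013, 0.2149, 0.1933]
tool_rot: [-179.9, -0.1, 165.8]
force: [1.7, 0.7, -1.7]
grip_width: 0.0139
grasp_force: 30.0
```

```bash
python3 -m jog '[[-0.0156,-0.0356,0,0,0,0,0.008],[-0.0156,-0.0356,0,0,0,0,0.008],[-0.0156,-0.0356,0,0,0,0,0.008],[-0.0156,-0.0356,0,0,0,0,0.008],[-0.0156,-0.0356,0,0,0,0,0.008],[-0.0156,-0.0356,0,0,0,0,0.008],[-0.0156,-0.0356,0,0,0,0,0.008],[-0.0156,-0.0356,0,0,0,0,0.008],[-0.0156,-0.0356,0,0,0,0,0.008],[0,0,0,0,0,0,0.008],[0,0,0,0,0,0,0.008],[0,0,0,0,0,0,0.008]]'
python3 - <<'E'
from h import *
import pickle
c=cal("wrist"); o=env.get_obs(); im=env.read_camera("wrist");cv2.imwrite("pics/w4.png",im);pickle.dump(c,open("w4.pkl","wb")); cv2.imwrite("pics/w4c.png",cv2.resize(im[60:300,200:520],None,fx=2.5,fy=2.5,interpolation=2)); print(o["tool_pos"],o["tool_rot"],o["force"])
for n,p in dict(bush=(.519,-.186,.092),piv=(.558,-.22,.092),wheel=(.589,-.211,.09)).items(): print(n,proj(c,p))
E
```

```text
time_s: 4.33
tool_pos: [0.5593, -0.1285, 0.192]
tool_rot: [180.0, -0.1, 165.8]
force: [-1.1, 1.0, -0.9]
grip_width: 0.0135
grasp_force: 30.0
[ 0.5592759  -0.12854646  0.19197677] [ 1.79985523e+02 -1.12365421e-01  1.65828617e+02] [-1.14807169  1.01190122 -0.94042654]
bush [242.51249532 170.19472948]
piv [218.99361445 223.00723075]
wheel [240.80760631 251.5561892 ]
```

View pics/w4.png

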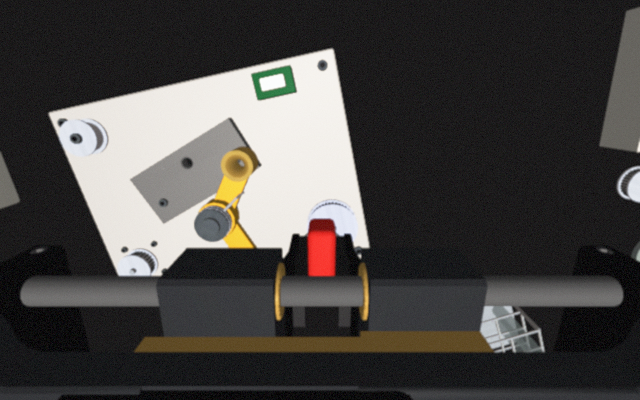

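```bash
python3 -m jog '[[-0.007,-0.029,0,0,0,0,0.008],[-0.0075,-0.029,0,0,0,0,0.008],[0,0,0,0,0,0,0.008],[0,0,0,0,0,0,0.008],[0,0,0,0,0,0,0.008]]'
python3 - <<'E'
from h import *
import pickle
c=cal("wrist"); o=env.get_obs(); im=env.read_camera("wrist");cv2.imwrite("pics/w5.png",im);pickle.dump(c,open("w5.pkl","wb")); print(o["tool_pos"],o["tool_rot"],o["force"])
a=cv2.imread("pics/w4.png")[130:250,140:265]; b=im[120:240,215:355]
cv2.imwrite("pics/w45.png",np.hstack([cv2.resize(q,None,fx=3,fy=3,interpolation=2) for q in (a,b)]))
E
```

```text
time_s: 4.8
tool_pos: [0.5601, -0.1866, 0.1923]
tool_rot: [179.9, -0.0, 166.0]
force: [0.2, -0.2, -0.8]
grip_width: 0.0137
grasp_force: 30.0
[ 0.56006525 -0.1865917   0.19228642] [ 1.79929592e+02 -4.62102608e-02  1.65987681e+02] [ 0.21930787 -0.1780416  -0.79450508]
```

View pics/w45.png

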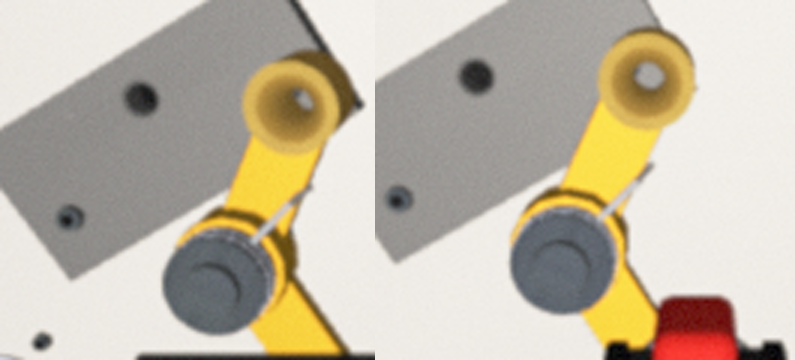

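Run:
```python
from h import *
import pickle
c4=pickle.load(open("w4.pkl","rb"));c5=pickle.load(open("w5.pkl","rb"))
Q=dict(bush=((237,165.7),(305.2,146.7),.092),piv=((212.7,224.3),(277.3,207),.104),hole=((187,163),(248.7,145.7),.066),screw=((163.2,202.4),(223.3,186),.067))
P={}
for n,(a,b,z) in Q.items():
    print(n,tri(ray(c4,*a),ray(c5,*b)),atz(c4,*a,z).round(4),atz(c5,*b,z).round(4)); P[n]=atz(c5,*b,z)[:2]*.5+atz(c4,*a,z)[:2]*.5
print(np.linalg.norm(P["bush"]-P["piv"]),np.linalg.norm(P["hole"]-P["piv"]),np.linalg.norm(P["screw"]-P["piv"]))
an=lambda v:np.arctan2(v[1],v[0])
print(an(P["bush"]-P["piv"]),an(P["hole"]-P["piv"]))
```

```text
bush (array([ 0.51427223, -0.18938249,  0.09138138]), array([0.1, 0.1])) [ 0.5143 -0.1892  0.092 ] [ 0.5141 -0.1893  0.092 ]
piv (array([ 0.55733118, -0.22510308,  0.09321071]), array([0.1, 0.1])) [ 0.5544 -0.2204  0.104 ] [ 0.5542 -0.2228  0.104 ]
hole (array([ 0.50405952, -0.23939177,  0.06648382]), array([0., 0.])) [ 0.5041 -0.2396  0.066 ] [ 0.5041 -0.2395  0.066 ]
screw (array([ 0.53253948, -0.27134895,  0.0710879 ]), array([0., 0.])) [ 0.5332 -0.2737  0.067 ] [ 0.5333 -0.2728  0.067 ]
0.05149049058040192 0.05331841086771016 0.05578739194979373
2.4631981135038035 -2.7976411665672103
```

```bash
python3 -m jog '[[0.022,-0.0069,0,0,0,0,0.008],[0.0221,-0.0069,0,0,0,0,0.008],[0,0,0.025,0,0,0,0.008],[0,0,0.02,0,0,0,0.008],[0,0,0,0,0,0,0.008],[0,0,0,0,0,0,0.008],[0,0,0,0,0,0,0.008]]'
python3 - <<'E'
from h import *
o=env.get_obs(); print(o["tool_pos"],o["tool_rot"],o["force"])
im=env.read_camera("side"); cv2.imwrite("pics/s2.png",cv2.resize(im[190:310,270:420],None,fx=5,fy=5,interpolation=2))
E
```

```text
time_s: 5.43
tool_pos: [0.5147, -0.1905, 0.1486]
tool_rot: [180.0, 0.1, 166.0]
force: [0.5, -0.3, -0.8]
grip_width: 0.0136
grasp_force: 30.0
[ 0.51473258 -0.19047089  0.14858329] [1.79990289e+02 6.99885382e-02 1.65965307e+02] [ 0.47785888 -0.27825899 -0.78310996]
```

View pics/s2.png

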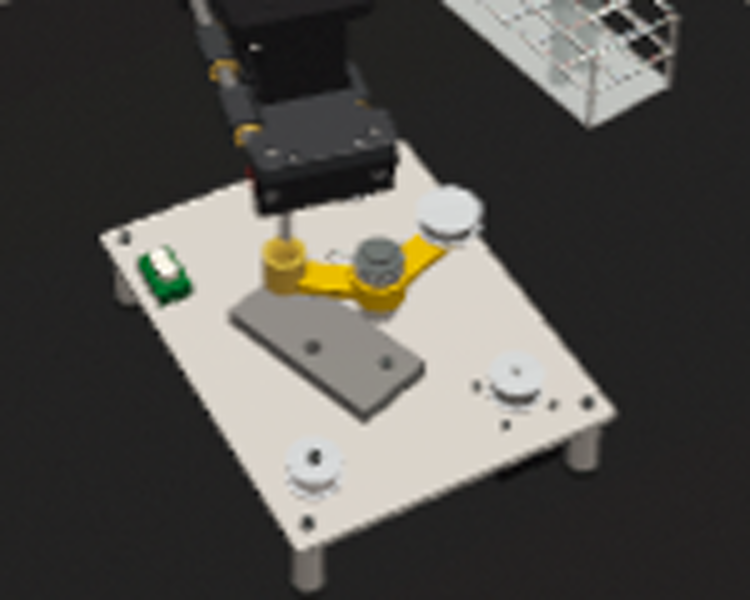

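```bash
python3 -m jog '[[0.0004,0.001,0.004,0,0,0,0.008],[0,0,0.004,0,0,0,0.008],[0,0,0.004,0,0,0,0.008],[0,0,0.003,0,0,0,0.008],[0,0,0,0,0,0,0.008]]'; python3 -m jog '[[0,0,0.003,0,0,0,0.008],[0,0,0.002,0,0,0,0.008],[0,0,0,0,0,0,0.008]]'
```

```text
time_s: 5.9
tool_pos: [0.5131, -0.1901, 0.1317]
tool_rot: [-180.0, -0.1, 165.9]
force: [-0.1, 0.3, -1.8]
grip_width: 0.0137
grasp_force: 30.0
time_s: 6.15
tool_pos: [0.514, -0.1896, 0.1273]
tool_rot: [180.0, 0.0, 165.9]
force: [1.8, 2.1, -1.4]
grip_width: 0.0133
grasp_force: 30.0
```

```bash
python3 -m jog '[[0,0,0.002,0,0,0,0.008],[0,0,0.002,0,0,0,0.008],[0,0,0.002,0,0,0,0.008],[0,0,0,0,0,0,0.008]]'; python3 -m jog '[[0,0,0.002,0,0,0,0.008],[0,0,0.002,0,0,0,0.008],[0,0,0,0,0,0,0.008]]'
```

```text
time_s: 6.48
tool_pos: [0.5139, -0.1896, 0.1212]
tool_rot: [180.0, 0.0, 165.9]
force: [1.8, 2.5, -2.3]
grip_width: 0.0135
grasp_force: 30.0
time_s: 6.73
tool_pos: [0.5138, -0.1899, 0.1173]
tool_rot: [180.0, 0.0, 165.9]
force: [2.4, 2.8, -1.8]
grip_width: 0.0135
grasp_force: 30.0
```

```bash
python3 -m jog '[[-0.0003,0.0004,0.002,0,0,0,0.008],[0,0,0.0015,0,0,0,0.008],[0,0,0,0,0,0,0.008],[0,0,0,0,0,0,0.008]]'
python3 - <<'E'
from h import *
o=env.get_obs();print(o["tool_pos"],o["tool_rot"],o["force"])
piv=np.array([.557,-.225]); b=np.array([.5142,-.1893]); 
a0=np.arctan2(*(b-piv)[::-1]); r=.055; t=np.radians(166); tx=np.array([np.cos(t),np.sin(t)]);ty=np.array([np.sin(t),-np.cos(t)])
p=None
for a in np.arange(0,1.06,.075):
    q=piv+r*np.array([np.cos(a0+a),np.sin(a0+a)])
    if p is not None: print(round(a,3),q.round(4),((q-p)@tx).round(5),((q-p)@ty).round(5))
    p=q
E
```

```text
time_s: 7.07
tool_pos: [0.5139, -0.1898, 0.1137]
tool_rot: [180.0, -0.0, 165.9]
force: [1.6, 2.2, -1.8]
grip_width: 0.0136
grasp_force: 30.0
[ 0.51389714 -0.18980043  0.11373379] [ 1.79996634e+02 -1.90653363e-02  1.65858905e+02] [ 1.5998144   2.24714219 -1.82362894]
0.075 [ 0.5122 -0.193 ] 0.00166 -0.00378
0.15 [ 0.51   -0.1965] 0.00137 -0.00389
0.225 [ 0.508  -0.2001] 0.00107 -0.00398
0.3 [ 0.5062 -0.2038] 0.00077 -0.00405
0.375 [ 0.5048 -0.2077] 0.00047 -0.0041
0.45 [ 0.5036 -0.2116] 0.00016 -0.00412
0.525 [ 0.5028 -0.2157] -0.00015 -0.00412
0.6 [ 0.5022 -0.2198] -0.00046 -0.0041
0.675 [ 0.502  -0.2239] -0.00077 -0.00405
0.75 [ 0.5021 -0.228 ] -0.00107 -0.00398
0.825 [ 0.5025 -0.2321] -0.00136 -0.00389
0.9 [ 0.5031 -0.2362] -0.00165 -0.00378
0.975 [ 0.5041 -0.2402] -0.00193 -0.00365
1.05 [ 0.5054 -0.2441] -0.0022 -0.00349
```

```bash
python3 -m jog '[[0.0008,-0.0019,0,0,0,0,0.008],[0.0008,-0.0019,0,0,0,0,0.008],[0.0007,-0.0019,0,0,0,0,0.008],[0.0007,-0.0020,0,0,0,0,0.008],[0.0005,-0.0020,0,0,0,0,0.008],[0.0005,-0.0020,0,0,0,0,0.008],[0.0004,-0.0020,0,0,0,0,0.008],[0.0004,-0.0020,0,0,0,0,0.008],[0,0,0,0,0,0,0.008],[0,0,0,0,0,0,0.008]]'
```

```text
time_s: 7.9
tool_pos: [0.5056, -0.2041, 0.1142]
tool_rot: [180.0, 0.0, 165.8]
force: [2.1, 3.7, -0.7]
grip_width: 0.0134
grasp_force: 30.0
```

```bash
python3 -m jog '[[0.0005,-0.0041,0,0,0,0,0.008],[0.0002,-0.0041,0,0,0,0,0.008],[-0.0001,-0.0041,0,0,0,0,0.008],[-0.0005,-0.0041,0,0,0,0,0.008],[-0.0008,-0.0041,0,0,0,0,0.008],[-0.0011,-0.0040,0,0,0,0,0.008],[-0.0014,-0.0039,0,0,0,0,0.008],[0,0,0,0,0,0,0.008],[0,0,0,0,0,0,0.008]]'
```

```text
time_s: 8.65
tool_pos: [0.5019, -0.2307, 0.114]
tool_rot: [179.9, -0.1, 165.9]
force: [2.1, 6.2, -0.2]
grip_width: 0.0138
grasp_force: 30.0
```

```bash
python3 -m jog '[[-0.0005,0,0.0015,0,0,0,0.008],[0,0,0.0007,0,0,0,0.008],[0,0,0,0,0,0,0.008],[0,0,0,0,0,0,0.008]]';python3 -m jog '[[0,0,0.0008,0,0,0,0.008],[0,0,0,0,0,0,0.008],[0,0,0,0,0,0,0.008]]'
```

```text
time_s: 8.98
tool_pos: [0.5019, -0.2307, 0.1116]
tool_rot: [179.9, -0.1, 165.9]
force: [1.4, 6.7, -0.2]
grip_width: 0.0139
grasp_force: 30.0
time_s: 9.23
tool_pos: [0.502, -0.2307, 0.1112]
tool_rot: [179.9, -0.1, 165.9]
force: [1.4, 6.9, 1.9]
grip_width: 0.0137
grasp_force: 30.0
```

```bash
python3 -m jog '[[-0.0004,-0.0009,0.0004,0,0,0,0.008],[-0.0004,-0.0009,0,0,0,0,0.008],[-0.0004,-0.0009,0,0,0,0,0.008],[0,0,0,0,0,0,0.008]]';python3 -m jog '[[-0.0004,-0.0009,0,0,0,0,0.008],[-0.0004,-0.0009,0,0,0,0,0.008],[0,0,0,0,0,0,0.008]]'
```

```text
time_s: 9.57
tool_pos: [0.5026, -0.2331, 0.1111]
tool_rot: [179.8, -0.1, 165.9]
force: [0.7, 7.2, 3.5]
grip_width: 0.0138
grasp_force: 30.1
time_s: 9.82
tool_pos: [0.5029, -0.235, 0.111]
tool_rot: [179.8, -0.1, 165.9]
force: [0.4, 7.6, 5.6]
grip_width: 0.0137
grasp_force: 30.1
```

```bash
python3 -m jog '[[-0.0004,-0.0009,0,0,0,0,0.008],[0,0,0,0,0,0,0.008]]';python3 -m jog '[[-0.0004,-0.0009,0,0,0,0,0.008],[0,0,0,0,0,0,0.008]]';python3 -m jog '[[-0.0005,-0.0009,0,0,0,0,0.008],[0,0,0,0,0,0,0.008]]'
```

```text
time_s: 9.98
tool_pos: [0.5031, -0.2359, 0.111]
tool_rot: [179.8, -0.1, 165.9]
force: [0.7, 8.0, 3.5]
grip_width: 0.0137
grasp_force: 30.0
time_s: 10.15
tool_pos: [0.5032, -0.237, 0.1108]
tool_rot: [179.8, -0.1, 165.9]
force: [0.8, 6.8, 2.9]
grip_width: 0.0137
grasp_force: 30.0
time_s: 10.32
tool_pos: [0.5033, -0.238, 0.1105]
tool_rot: [179.8, -0.1, 165.9]
force: [1.4, 7.0, 1.4]
grip_width: 0.0135
grasp_force: 30.0
```

```bash
python3 -m jog '[[-0.0005,-0.0009,0.0004,0,0,0,0.008],[0,0,0,0,0,0,0.008]]';python3 -m jog '[[-0.0003,-0.0005,0.0006,0,0,0,0.008],[0,0,0,0,0,0,0.008]]'
```

```text
time_s: 10.48
tool_pos: [0.5036, -0.2389, 0.11]
tool_rot: [179.8, -0.1, 165.9]
force: [1.4, 6.1, 1.3]
grip_width: 0.0139
grasp_force: 30.0
time_s: 10.65
tool_pos: [0.5037, -0.2394, 0.1093]
tool_rot: [179.8, -0.2, 165.9]
force: [1.1, 7.0, 1.1]
grip_width: 0.0134
grasp_force: 30.0
```

Dropping in freely; the pin is 1.7 mm below the plate's top. Pressing on gently.

```bash
python3 -m jog '[[-0.0001,-0.0002,0.0008,0,0,0,0.008],[0,0,0.0004,0,0,0,0.008],[0,0,0,0,0,0,0.008]]';python3 -m jog '[[0,0,0.001,0,0,0,0.008],[0,0,0.0006,0,0,0,0.008],[0,0,0,0,0,0,0.008]]'
```

```text
time_s: 10.9
tool_pos: [0.5037, -0.2395, 0.1081]
tool_rot: [179.8, -0.2, 165.9]
force: [1.2, 7.1, 0.7]
grip_width: 0.0136
grasp_force: 30.0
time_s: 11.15
tool_pos: [0.5037, -0.2395, 0.1065]
tool_rot: [179.8, -0.2, 165.9]
force: [0.8, 7.5, 0.7]
grip_width: 0.0134
grasp_force: 30.0
```

```bash
python3 -m jog '[[0,0,0.001,0,0,0,0.008],[0,0,0.001,0,0,0,0.008],[0,0,0.001,0,0,0,0.008],[0,0,0.001,0,0,0,0.008],[0,0,0,0,0,0,0.008]]';python3 -m jog '[[0,0,0.0006,0,0,0,0.008],[0,0,0.0004,0,0,0,0.008],[0,0,0,0,0,0,0.008]]'
```

```text
time_s: 11.57
tool_pos: [0.5037, -0.2395, 0.1024]
tool_rot: [179.8, -0.2, 165.9]
force: [1.1, 7.8, 0.4]
grip_width: 0.0136
grasp_force: 30.0
time_s: 11.82
tool_pos: [0.5037, -0.2395, 0.1015]
tool_rot: [179.8, -0.2, 165.9]
force: [1.0, 7.6, 1.4]
grip_width: 0.0137
grasp_force: 30.0
```

```bash
python3 -m jog '[[0,0,0.0005,0,0,0,0.008],[0,0,0,0,0,0,0.008],[0,0,0,0,0,0,0.008]]';python3 -m jog '[[0,0,0.0004,0,0,0,0.008],[0,0,0,0,0,0,0.008],[0,0,0,0,0,0,0.008]]'
```

```text
time_s: 12.07
tool_pos: [0.5039, -0.2397, 0.1014]
tool_rot: [179.8, -0.1, 165.9]
force: [1.3, 7.4, 2.9]
grip_width: 0.0134
grasp_force: 30.0
time_s: 12.32
tool_pos: [0.5039, -0.2399, 0.1013]
tool_rot: [179.8, -0.1, 165.9]
force: [0.4, 7.7, 3.8]
grip_width: 0.014
grasp_force: 30.0
```

```bash
python3 -m jog '[[0,0.0005,-0.0002,0,0,0,0.008],[0,0.0004,-0.0002,0,0,0,0.008],[0,0,0,0,0,0,0.008]]';python3 -m jog '[[0,0,0,0,0,0,0.02],[0,0,0,0,0,0,0.03],[0,0,0,0,0,0,0.035],[0,0,0,0,0,0,0.035],[0,0,0,0,0,0,0.035],[0,0,0,0,0,0,0.035]]';python3 -m jog '[[0,0,-0.005,0,0,0,0.035],[0,0,-0.01,0,0,0,0.035],[0,0,-0.03,0,0,0,0.035],[0,0,-0.04,0,0,0,0.035],[0,0.02,-0.03,0,0,0,0.035],[-0.02,0.03,0,0,0,0,0.035],[-0.02,0.03,0,0,0,0,0.035],[0,0,0,0,0,0,0.035],[0,0,0,0,0,0,0.035]]'
python3 - <<'E'
from h import *
c=cal("wrist");im=env.read_camera("wrist");s=env.read_camera("side")
a=cv2.resize(im[80:330,120:420],(480,400)); b=cv2.resize(s[210:300,285:375],(320,400)[:1]+(400,) ,interpolation=2)
cv2.imwrite("pics/f.png",np.hstack([a,b])); o=env.get_obs();print(o["tool_pos"],o["force"])
b=(.504,-.2395); print(proj(c,b+(.118,)))
E
```

```text
time_s: 12.57
tool_pos: [0.5037, -0.2392, 0.1014]
tool_rot: [179.9, -0.2, 165.9]
force: [-0.2, 7.1, 2.9]
grip_width: 0.0139
grasp_force: 30.0
time_s: 13.07
tool_pos: [0.504, -0.2421, 0.1014]
tool_rot: [-179.9, 0.0, 165.8]
force: [0.5, 0.2, -0.5]
grip_width: 0.0344
grasp_force: 0.0
time_s: 13.82
tool_pos: [0.5642, -0.1708, 0.217]
tool_rot: [-180.0, 0.0, 166.1]
force: [-0.3, -0.5, -1.2]
grip_width: 0.0347
grasp_force: 0.0
[ 0.56216271 -0.17427602  0.21678476] [-0.4283672  -0.63163217 -0.18716511]
[221.40159253 149.3242298 ]
```

View pics/f.png

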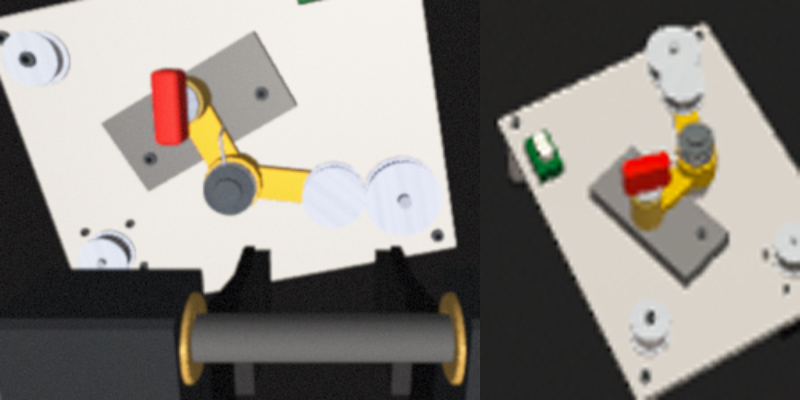

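```bash
python3 -c "
from cell import env
print(env.sign_off())"
```

```text
the job is handed in; nothing more can be done
None
```

The locking pin is home in the index hole with its collar down on the bush, holding the tensioner arm locked back at about 0.95 rad; it was never pressed with more than about 6 N, and I've handed the job in, though no verdict came back.

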